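# Vent the button canister and take off its lid

### The job

The clear canister of brass uniform buttons is sealed by vacuum: turn the vent tap on its lid fully open, until the paddle lies parallel with the lifting handle, then lift the lid off by the handle, and set it down gently, right way up, in the middle of the black rubber mat. Leave the tap open, don't tip the lid over, and don't disturb the other things on the counter.

Things in the scene. Friction and masses are not known exactly. Their poses are not given: they have to be found in the camera images.
- lid: Round aluminium lid, 174 mm across, 0.4 to 0.7 kg, on the leaning canister. Origin: centre of its skirt's lower edge; z = outward normal, at the start 30 degrees from vertical, leaning to the canister's -x. Skirt 24 mm deep, top face at z = 32 mm; handle at y = -26 mm, tap at y = +46 mm. Notches in the skirt keep it from turning on the jar. It stands flat on its skirt.
- lid_handle (a point): Centre of the bar of the lid's lifting handle, a dark steel bridge handle: bar 90 mm long along the lid's x, 14 mm thick along the lid's y, 20 mm high, on two legs. This point is 24 mm above the lid's top face (lid frame: x = 0, y = -26, z = 56 mm); axes as the lid's.
- tap_grip (a point): Point to grip on the vent tap, on its turning axis (along the lid's z; lid frame x = 0, y = +46, z = 58 mm). The tap is an upright dark steel paddle 60 mm long, 12 mm thick, its lower edge 7 mm and its top 39 mm above the lid's top face. The axes turn with the tap: y along the paddle's length, x through its thickness, z the turning axis.
- tap (a joint): Turn of the tap, rad: 0 = shut (paddle crosswise, pointing at the handle), 1.57 = fully open, at its stop (paddle parallel with the handle). It opens anticlockwise as seen looking down on the lid; friction about 0.06 N m, stays where it is left. Starts between 0 and 0.25.
- canister: Fixed clear plastic jar, 154 mm across, 140 mm long, leaning 30 degrees in a wooden cradle, its mouth towards the canister's -x. Origin on the counter under the rim's centre; z up. Cradle: x = -20 to 160 mm, y = +-145. A 14 mm steel carrying bail bars the way straight above the lid: legs (x, y, z mm) (105, +-135, 12) to (75, +-135, 260) to (5, +-120, 455), joined there by a bar along y.
- rim (a point): Centre of the jar's rim, 200 mm above the counter; the lid's point lid_center rests on it while the lid is on.
- lid_center (a point): Point on the lid's axis, 24 mm from its origin along z, where it meets the jar's rim. While the tap is under about 0.9 rad the lid is held down (it gives 2 mm); with the tap open it lifts straight off along its own z, with 3 mm of side play, and is free after 25 mm. A dark bar under the lid turns with the tap; it does not reach below the skirt.
- mat: Black rubber counter mat, 240 mm square, 6 mm thick, fixed, flat on the counter; origin under its centre. It and the canister may be on either side of the counter.
- mat_top (a point): Centre of the mat's top face, 6 mm above the counter.
- spool: Bystander: thread spool 48 mm across, 65 mm tall, between the canister and the mat; origin under its centre.
- stapler: Bystander: stapler 140 x 36 x 47 mm, between the canister and the mat; origin under its centre.
- trimjar: Bystander: closed glass jar 70 mm across, 90 mm tall, beyond the spool; origin under its centre.

How it is judged:
On the way, in this order (a step that is already met when the one before it is completed fails the run):
1. the tap is turned open while the lid is still on the canister (value of joint tap above 1.3 rad and distance between lid_center and rim below 0.012 m), for 0.2 s.
2. the lid is lifted clear of the canister (distance between lid_center and rim above 0.05 m), for 0.1 s.
At the end, for the whole second after the job is handed in: The lid rests flat on its skirt (within 5 degrees), right way up, at rest, on the mat's top face with its centre within 35 mm of the mat's centre, and the tap is still open (more than 1.2 of 1.57 rad) (horizontal distance between lid and mat below 0.035 m and height (world z) of lid below 0.012 m and angle between lid's own z axis and vertical below 0.08 rad and linear speed of lid below 0.02 m/s and angular speed of lid below 0.1 rad/s and value of joint tap above 1.2 rad); the robot touches nothing.
It fails at once if the lid is set down hard: dropped, or moved faster than 0.35 m/s within 30 mm of the counter (height (world z) of lid below 0.03 m and linear speed of lid above 0.35 m/s).
It fails at once if the lid is tipped more than 70 degrees from level (angle between lid's own z axis and vertical above 1.22 rad).
It fails at once if the tap is shut again (under 0.9 rad) with the lid off the canister (value of joint tap below 0.9 rad and distance between lid_center and rim above 0.02 m).
It fails at once if a bystander is moved more than 30 mm or tipped over (distance of any of spool, stapler, trimjar from where it was at the start of the episode above 0.03 m or angle between any of spool, trimjar's own z axis and vertical above 0.5 rad).
It also fails if it takes over 69 s, if anything falls off the work surface, if the arm or the gripper's body presses on something with over 40 N, if the wrist force passes 120 N, or if a joint passes its speed limit or range.

### The arm

A 6-joint arm with a two-finger parallel gripper is mounted at the origin on the work surface. World frame = base frame: x ahead of the robot, y to its left, z up, the work surface at z = 0. Lengths are in m, angles in rad, forces in N, time in s.
With the tool pointing down it reaches from about 0.425 to 0.95 m from the base axis. Payload 14.7 kg.
Tool frame: the origin (TCP) lies on the centre line of the jaws, within the pads' length; the fingertips stand arm.tip_reach ahead of it and the grasp point (between the pads) lies 6 mm ahead of it (arm.tip_reach is the distance from the TCP to the fingertips, in m); z points along the fingers, y is the line along which they close (so a half turn about z gives the same grasp; the last joint's range is limited). The gripper opens to 85 mm and grips with 20 to 120 N. Pads are 22 mm wide; open, the fingers measure 114 mm over their backs; the gripper's body (76 mm by 85 mm) begins 54 mm behind the grasp point. The pads swing forward as they close: fully open they stand 13 mm farther back than shut.
Start: joints at [-1.283, 0.48, 1.596, -0, 1.065, -0.047], TCP at [0.214, -0.614, 0.232] pointing down, gripper open.
Joint ranges: [-2.75, 2.75], [-0.82, 2.05], [0.23, 2.67], [-1.56, 4.7], [0.09, 2.69], [-2.92, 2.92]. Speed limits (rad/s): [1.89, 1.89, 2.39, 3.01, 3.01, 3.01].

### API

Orientations are given as a unit quaternion [w, x, y, z].
In Python, from plant import arm gives the robot as it stands. The module is installed in compiled form; this text tells all that it offers.
- The arm moves only by the tool step_arm, never from a script. Its argument "commands" is a list of rows, each a list of 7 numbers: the turn, a rotation vector about the tool's x, y, z scaled (see below), then the shift along the tool's x, y, z scaled (see below), then the opening, from 0 (shut) to 1 (fully open). A call has 1 to 8 rows; each row shifts and turns the commanded pose from where the row before left it, along the tool's axes as they then stand; what a row does not reach is not made up. The controller multiplies each number of a shift by 10 cm and each number of a turn by 2 pi rad. A row lasts 1/12 s, in which the tool goes at most 41.7 mm and 7.16 degrees, less where a joint would pass 70% of its speed; a pose out of reach is approached as far as the arm can. A call with a number of a shift or a turn outside -1 to 1 is refused whole. A call with a gripper value outside its range is refused whole. The fingers move at their own pace and stop on an object; "newtons" is the grip in N (left out, the last holds). Time passes only in rows, so rows that do not move let the fingers close. It gives the time, the measured TCP pose, the force, the opening and the grip force at its end, in the units of the state.
- arm.read_state(): the state, without advancing time (a new reading comes with each control period).
- arm.snapshot(name): name is "scene" or "top" or "wrist"; returns the picture (480x640x3 uint8, red, green, blue); there is no depth.
- arm.calibration(name): a dict with "mtx" (3x3 intrinsics, pixels), "rvec" (rotation vector, rad) and "tvec" (3), from world to camera coordinates, as OpenCV has them. Camera axes: x right, y down, z forward; pixel columns grow to the right and rows downward; lengths in m; the calibration is good to about 2 mm. A picture is of the moment at which its call begins: read the wrist's pose just before it. calibration takes no time and is no camera call; for the wrist camera it gives the pose at the moment of the call.
- arm.job_done(): hands the job in; it is judged then, once.
The state is a dict: "clock": time; "joint_pos": joint angles; "joint_velocities": joint speeds; "joint_torque": joint torques, N m; "eef_pos": TCP position; "eef_rot": TCP orientation; "contact_force": force on the tool from outside, world axes, zero at the start; "torque": the same for the moment, N m; "opening": finger opening in m; "gripper_force": force on a finger pad.
Only numpy, scipy, OpenCV 4.12 (cv2) and the standard library are available. Lean on these libraries where they do the work, as an engineer would, in place of code of your own. Each camera call takes 0.05 s, during which the arm holds its last target. There are 200 camera calls.

## Working session

There is one attempt and no reset: what is moved stays moved. The work goes in short steps, Python scripts to look and compute and a tool call to move; the robot and the scene stay as the last step left them, time stands still between calls to the robot, and variables do not carry over. Pictures are saved under pics/ and viewed, at most 12 in all, crops included, and the job is handed in when it is done.

Besides the shell and the picture viewer there is one more tool, called after "Emit:" in YAML: its name, and indented under it one key for each argument. step_arm: Moves the arm, as the interface text tells. Its arguments: {"type":"object","properties":{"commands":{"type":"array"},"newtons":{"type":"number"}},"required":["commands"]}

```bash
mkdir -p pics; ls; python3 - <<'E'
from plant import arm
import cv2,numpy as np
print(arm.read_state(), arm.tip_reach)
for n in("scene","top"):
    im=arm.snapshot(n); cv2.imwrite(f"pics/{n}0.png",im[:,:,::-1])
    c=arm.calibration(n); R=cv2.Rodrigues(np.array(c["rvec"]))[0]; print(n,np.array(c["mtx"]).tolist(),(-R.T@np.array(c["tvec"]).ravel()),R.round(3).tolist())
E
```

```text
pics
{'clock': 0.0, 'joint_pos': array([-1.28259286e+00,  4.80825127e-01,  1.59687469e+00,  3.40412511e-05,
        1.06507800e+00, -4.65981535e-02]), 'joint_velocities': array([ 0.00100278, -0.00030178, -0.0020513 , -0.00219109,  0.00067961,
       -0.00033502]), 'joint_torque': array([ 6.76103256e-03, -9.50603986e+01, -4.30174613e+01,  5.39712491e-04,
        1.26842983e-02,  3.63253901e-05]), 'eef_pos': array([ 0.21349442, -0.61350966,  0.23097643]), 'eef_rot': array([-5.90055777e-04,  9.86022377e-01,  1.66611889e-01, -5.66345928e-05]), 'contact_force': array([-1.03518997, -0.50669946,  0.70271104]), 'torque': array([-0.03159821,  0.02307027,  0.05483767]), 'gripper_force': 0.0, 'opening': 0.08516816413862506} 0.025
scene [[445.14900284818754, 0.0, 319.41445296755774], [0.0, 445.14900284818754, 246.48325373777934], [0.0, 0.0, 1.0]] [ 1.12949687 -0.11605904  0.84951186] [[0.172, 0.985, 0.014], [0.773, -0.126, -0.621], [-0.61, 0.117, -0.783]]
top [[559.6767462311607, 0.0, 321.86146881609676], [0.0, 559.6767462311607, 232.3775549688503], [0.0, 0.0, 1.0]] [ 5.59155954e-01 -1.18927674e-04  1.03070824e+00] [[-0.021, -1.0, -0.005], [-1.0, 0.021, -0.007], [0.007, 0.005, -1.0]]
```

View pics/scene0.png

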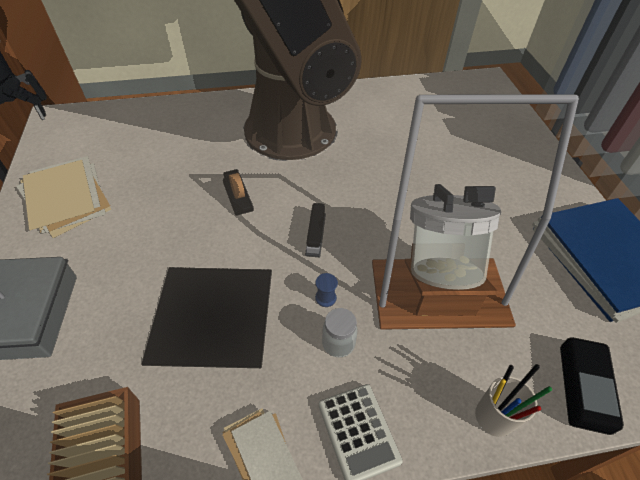

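View pics/top0.png

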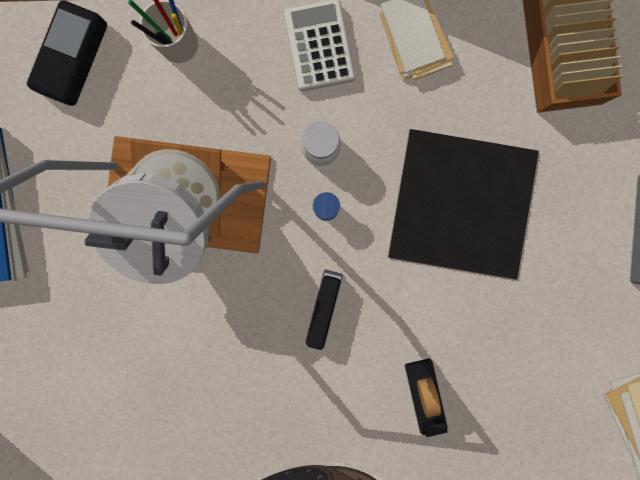

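The scene picture shows the canister on the robot's left at (455,230), with the handle at (443,197), the tap at (480,194) and the bail over it. The mat is at (210,315). In the top view the lid is at (150,230), the handle at (159,243), the tap at (108,240), the mat at (464,204), the spool at (326,206), the trim jar at (321,142) and the stapler at (324,310).

```bash
cat > h.py <<'E'
import numpy as np,cv2
from plant import arm
from scipy.spatial.transform import Rotation as Ro
def cam(n):
    c=arm.calibration(n); R=cv2.Rodrigues(np.array(c["rvec"]))[0]; t=np.array(c["tvec"]).ravel(); return np.array(c["mtx"]),R,t
def ray(n,p,C=None):
    K,R,t=C or cam(n); d=R.T@np.linalg.solve(K,[p[0],p[1],1.]); return -R.T@t,d/np.linalg.norm(d)
def plane(n,p,z,C=None):
    o,d=ray(n,p,C); return o+d*(z-o[2])/d[2]
def tri(a,b):
    (o1,d1),(o2,d2)=a,b; s=np.linalg.lstsq(np.c_[d1,-d2],o2-o1,rcond=None)[0]; p,q=o1+s[0]*d1,o2+s[1]*d2; return (p+q)/2,np.linalg.norm(p-q)
def proj(n,X,C=None):
    K,R,t=C or cam(n); u=(K@(R@np.atleast_2d(X).T+t[:,None])).T; return u[:,:2]/u[:,2:]
E
python3 - <<'E'
from h import *
t=cv2.imread("pics/top0.png"); s=cv2.imread("pics/scene0.png")
a=cv2.resize(t[130:290,70:280],(0,0),fx=3.6,fy=3.6,interpolation=cv2.INTER_CUBIC); cv2.imwrite("pics/tc.png",a)
a=cv2.resize(s[175:335,370:520],(0,0),fx=3.7,fy=3.7,interpolation=cv2.INTER_CUBIC); cv2.imwrite("pics/sc.png",a)
g=cv2.cvtColor(t,cv2.COLOR_BGR2GRAY); m=((g<45)*255).astype(np.uint8)
m[:, :380]=0; m[300:]=0
c=max(cv2.findContours(m,0,2)[0],key=cv2.contourArea); r=cv2.minAreaRect(c); print(r)
P=[plane("top",p,.006) for p in cv2.boxPoints(r)]; print(np.round(P,4), "center",np.mean(P,0), [np.linalg.norm(P[i]-P[i-1]) for i in range(4)])
E
```

```text
((463.3164978027344, 203.78245544433594), (129.9600830078125, 129.90994262695312), 9.61972713470459)
[[ 0.5186 -0.1157  0.006 ]
 [ 0.7523 -0.1606  0.006 ]
 [ 0.7073 -0.3939  0.006 ]
 [ 0.474  -0.3487  0.006 ]] center [ 0.6130415  -0.25474719  0.006     ] [np.float64(0.23721782302620278), np.float64(0.23793481911570377), np.float64(0.23753513129264509), np.float64(0.23759408868761298)]
```

View pics/tc.png

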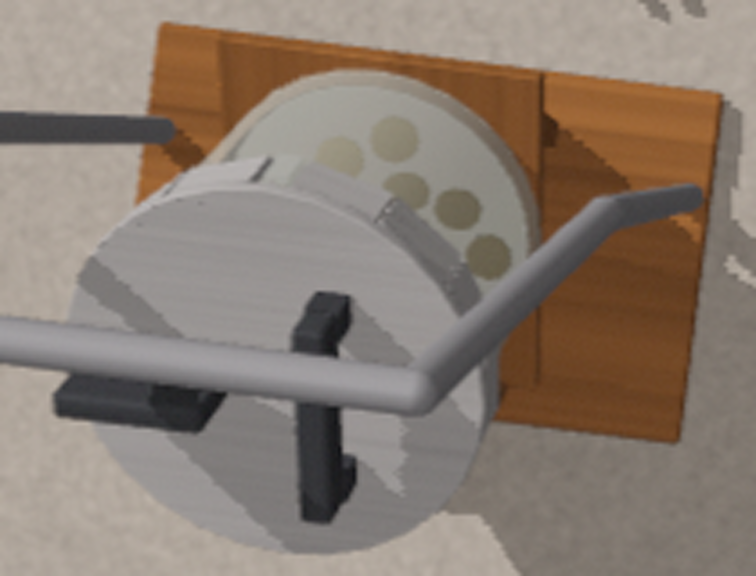

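View pics/sc.png

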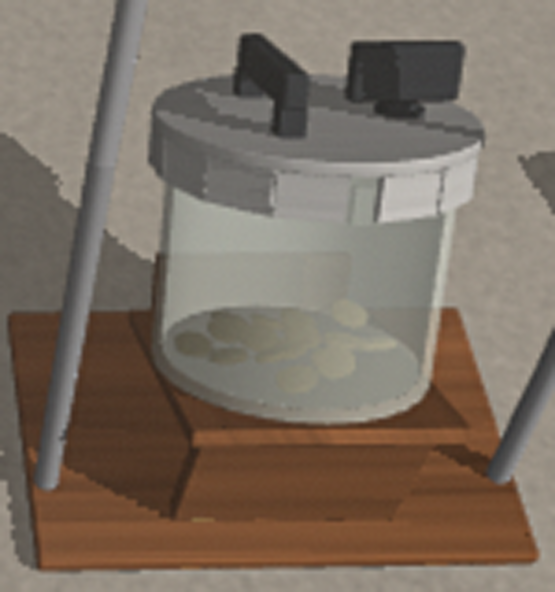

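The crops give clear cradle corners, bail corners and handle bar ends. The tap paddle points roughly at the handle. I'll fit the canister's position and yaw to those points and check it against the handle.

```bash
cat > fit.py <<'E'
from h import *
from scipy.optimize import least_squares
T=lambda u,v:(70+u/3.6,130+v/3.6); S=lambda u,v:(370+u/3.7,175+v/3.7)
h='h'
obs=[("top",T(721,95),(160,-145,h)),("top",T(678,440),(-20,-145,h)),("top",T(160,22),(160,145,h)),
("scene",S(540,555),(160,145,h)),("scene",S(38,564),(160,-145,h)),("scene",S(12,313),(-20,-145,h)),
("top",T(424,390),(5,-120,455)),("scene",(419.5,99.5),(5,-120,455)),("scene",(575.5,99),(5,120,455))]
CT={n:cam(n) for n in("top","scene")}
def W(p,X):
    c,s=np.cos(p[2]),np.sin(p[2]); X=np.array([p[3] if v=='h' else v/1000 for v in X],float)
    return np.array([p[0]+c*X[0]-s*X[1],p[1]+s*X[0]+c*X[1],X[2]])
if __name__=="__main__":
    f=lambda p:np.concatenate([proj(n,W(p,X),CT[n])[0]-u for n,u,X in obs])
    r=least_squares(f,[.5,.3,-.1,.015],loss="soft_l1"); p=r.x; print(p); print(f(p).reshape(-1,2).round(1).tolist())
    Rc=Ro.from_euler("z",p[2])*Ro.from_euler("y",-30,degrees=True); rim=W(p,(0,0,200)); print("rim",rim)
    L=lambda *v:rim+Rc.apply(np.array(v)/1000-[0,0,.024])
    for nm,v in dict(barfar=(45,-26,66),barnear=(-45,-26,66),tap=(0,46,71)).items():
        print(nm,(proj("top",L(*v),CT["top"])[0]-[70,130])*3.6,(proj("scene",L(*v),CT["scene"])[0]-[370,175])*3.7)
    print("bar tri",tri(ray("top",T(333,297)),ray("scene",S(290,75))),L(45,-26,66)," near",tri(ray("top",T(319,517)),ray("scene",S(250,38))),L(-45,-26,66))
    print("handle",L(0,-26,56),"tap",L(0,46,58))
    st=arm.read_state(); print(st["eef_pos"],Ro.from_quat(np.roll(st["eef_rot"],-1)).as_matrix().round(3).tolist())
E
python3 fit.py
```

```text
[ 0.57282913  0.26393324 -0.14747354  0.00770966]
[[-0.3, -1.4], [-0.8, 0.3], [-1.3, -0.9], [-1.1, 0.6], [-1.0, 0.3], [-2.2, -0.1], [-3.5, -0.2], [-0.5, -0.7], [-3.4, -0.6]]
rim [0.57282913 0.26393324 0.2       ]
barfar [301.43606238 323.15557369] [296.5516473  73.3057977]
barnear [310.78489782 516.89334629] [247.93000439  31.39076853]
tap [120.59410938 406.17348037] [406.21435031  41.12153388]
bar tri (array([0.59684726, 0.22289095, 0.26923622]), np.float64(0.005284058525106667)) [0.58678478 0.23557478 0.25887307]  near (array([0.50977794, 0.24726989, 0.20859164]), np.float64(0.003996858089318956)) [0.50968852 0.24702759 0.21387307]
handle [0.55318238 0.24056649 0.22771281] tap [0.56277288 0.3119319  0.22944486]
[ 0.21349211 -0.61352813  0.23102919] [[0.944, 0.329, -0.0], [0.329, -0.944, 0.001], [0.0, -0.001, -1.0]]
```

Emit:
step_arm:
  commands:
    - [0, 0, 0, 0.297, 0.103, -0.171, 1]
    - [0, 0, 0, 0.297, 0.103, -0.171, 1]
    - [0, 0, 0, 0.297, 0.103, -0.171, 1]
    - [0, 0, 0, 0.297, 0.103, -0.171, 1]
    - [0, 0, 0, 0.297, 0.103, -0.171, 1]
    - [0, 0, 0, 0.297, 0.103, -0.171, 1]
    - [0, 0, 0, 0.297, 0.103, -0.171, 1]
    - [0, 0, 0, 0.126, -0.361, 0, 1]

```text
clock: 0.77
eef_pos: [0.4409, -0.5824, 0.3541]
eef_rot: [0.005, 0.986, 0.167, 0.003]
contact_force: [1.1, 0.1, 0.8]
opening: 0.0855
gripper_force: 0.0
```

Emit:
step_arm:
  commands:
    - [0, 0, 0, 0.126, -0.361, 0, 1]
    - [0, 0, 0, 0.126, -0.361, 0, 1]
    - [0, 0, 0, 0.126, -0.361, 0, 1]
    - [0, 0, 0, 0.126, -0.361, 0, 1]
    - [0, 0, 0, 0.126, -0.361, 0, 1]
    - [0, 0, 0, 0.126, -0.361, 0, 1]
    - [0, 0, 0, 0.126, -0.361, 0, 1]
    - [0, 0, 0, 0.126, -0.361, 0, 1]

```text
clock: 1.43
eef_pos: [0.4334, -0.2677, 0.351]
eef_rot: [-0.0, 0.986, 0.166, -0.0]
contact_force: [1.2, 1.1, 0.1]
opening: 0.0856
gripper_force: 0.0
```

Emit:
step_arm:
  commands:
    - [0, 0, 0, 0.126, -0.361, 0, 1]
    - [0, 0, 0, 0.126, -0.361, 0, 1]
    - [0, 0, 0, 0.126, -0.361, 0, 1]
    - [0, 0, 0, 0.126, -0.361, 0, 1]
    - [0, 0, 0, 0.126, -0.361, 0, 1]
    - [0, 0, 0, 0.126, -0.361, 0, 1]
    - [0, 0, 0, 0.126, -0.361, 0, 1]
    - [0, 0, 0, 0.126, -0.361, 0, 1]

```text
clock: 2.1
eef_pos: [0.4337, 0.0381, 0.3513]
eef_rot: [0.0, 0.986, 0.167, 0.0]
contact_force: [0.6, -0.2, 0.5]
opening: 0.0855
gripper_force: 0.0
```

```bash
cat > go.py <<'E'
# go.py: print rotvec rows (turn units, tool frame) and shift (10 cm units) to a target
from h import *
def state():
    st=arm.read_state(); return st,Ro.from_quat(np.roll(st["eef_rot"],-1)),np.array(st["eef_pos"])
def lidR(yaw): return Ro.from_euler("z",yaw)*Ro.from_euler("y",-30,degrees=True)
def toolR(yaw,turn):  # tool z=-lid z, tool y = lid x turned by 'turn' about lid z
    return lidR(yaw)*Ro.from_euler("z",turn)*Ro.from_matrix(np.array([[0,1,0],[1,0,0],[0,0,-1.]]).T)
def plan(Rt,pt):
    st,R,p=state(); rv=(R.inv()*Rt).as_rotvec(); a=np.degrees(np.linalg.norm(rv)); n=int(np.ceil(a/6.9))
    s=Rt.inv().apply(pt-p); m=int(np.ceil(np.linalg.norm(s)/.04))
    print("clock",st["clock"],"p",p.round(4),"q",np.round(st["joint_pos"],2)); print("rot deg",a,"rows",n,"each",(rv/2/np.pi/max(n,1)).round(5)); print("then shift(m)",s.round(4),"rows",m,"each",(s*10/max(m,1)).round(4))
E
python3 - <<'E'
from go import *
plan(toolR(-.147,.12),np.array([.56,.31,.231])+.1*lidR(-.147).apply([0,0,1]))
E
```

```text
clock 2.1 p [0.4337 0.0381 0.3513] q [0.02 0.05 1.89 0.   1.2  1.25]
rot deg 74.74533737341089 rows 11 each [-0.00712  0.00375 -0.01707]
then shift(m) [0.2838 0.0479 0.0467] rows 8 each [0.3547 0.0599 0.0584]
```

Emit:
step_arm:
  commands:
    - [0, 0, 0, 0.33, 0.115, -0.15, 1]
    - [0, 0, 0, 0.33, 0.115, -0.15, 1]
    - [-0.00712, 0.00375, -0.01707, 0, 0, 0, 1]
    - [-0.00712, 0.00375, -0.01707, 0, 0, 0, 1]
    - [-0.00712, 0.00375, -0.01707, 0, 0, 0, 1]
    - [-0.00712, 0.00375, -0.01707, 0, 0, 0, 1]
    - [-0.00712, 0.00375, -0.01707, 0, 0, 0, 1]
    - [-0.00712, 0.00375, -0.01707, 0, 0, 0, 1]

```text
clock: 2.77
eef_pos: [0.5041, 0.0366, 0.3811]
eef_rot: [0.119, 0.87, 0.469, 0.091]
contact_force: [0.2, -0.4, -0.2]
opening: 0.0857
gripper_force: 0.0
```

Emit:
step_arm:
  commands:
    - [-0.00712, 0.00375, -0.01707, 0, 0, 0, 1]
    - [-0.00712, 0.00375, -0.01707, 0, 0, 0, 1]
    - [-0.00712, 0.00375, -0.01707, 0, 0, 0, 1]
    - [-0.00712, 0.00375, -0.01707, 0, 0, 0, 1]
    - [-0.00712, 0.00375, -0.01707, 0, 0, 0, 1]
    - [0, 0, 0, 0, 0, 0, 1]

```text
clock: 3.27
eef_pos: [0.5024, 0.036, 0.3804]
eef_rot: [0.206, 0.69, 0.676, 0.157]
contact_force: [0.6, -0.7, -0.7]
opening: 0.0853
gripper_force: 0.0
```

```bash
python3 - <<'E'
from go import *
plan(toolR(-.147,.12),np.array([.56,.31,.231])+.12*lidR(-.147).apply([0,0,1]))
E
```

```text
clock 3.2667 p [0.5024 0.036  0.3804] q [ 0.1  -0.12  2.1  -0.2   0.66  0.25]
rot deg 0.36550083850377657 rows 1 each [ 9.0e-05 -1.3e-04  1.0e-03]
then shift(m) [ 0.2846 -0.0262  0.0178] rows 8 each [ 0.3558 -0.0328  0.0222]
```

Emit:
step_arm:
  commands:
    - [0, 0, 0, 0.0, -0.26, 0, 1]
    - [0, 0, 0, 0.356, 0, 0.022, 1]
    - [0, 0, 0, 0.356, 0, 0.022, 1]
    - [0, 0, 0, 0.356, 0, 0.022, 1]
    - [0, 0, 0, 0.356, 0, 0.022, 1]
    - [0, 0, 0, 0.356, 0, 0.022, 1]
    - [0, 0, 0, 0.356, 0, 0.022, 1]
    - [0, 0, 0, 0.356, 0, 0.022, 1]

```text
clock: 3.93
eef_pos: [0.5, 0.2855, 0.3401]
eef_rot: [0.206, 0.694, 0.672, 0.157]
contact_force: [1.3, -0.0, -0.4]
opening: 0.0856
gripper_force: 0.0
```

```bash
python3 - <<'E'
from go import *
plan(toolR(-.147,.12),np.array([.56,.31,.231])+.12*lidR(-.147).apply([0,0,1]))
print(arm.read_state()["contact_force"])
C=cam("wrist"); im=arm.snapshot("wrist"); cv2.imwrite("pics/w1.png",im[:,:,::-1]); np.save("w1.npy",np.r_[C[0].ravel(),C[1].ravel(),C[2]])
E
```

```text
clock 3.9333 p [0.5    0.2855 0.3401] q [ 0.71  0.12  1.96 -0.57  0.78  1.1 ]
rot deg 0.2957163831197322 rows 1 each [-0.       0.00024 -0.00078]
then shift(m) [ 0.0335 -0.0022  0.0024] rows 1 each [ 0.3351 -0.0225  0.0239]
[ 1.25897893 -0.03224895 -0.44051629]
```

View pics/w1.png

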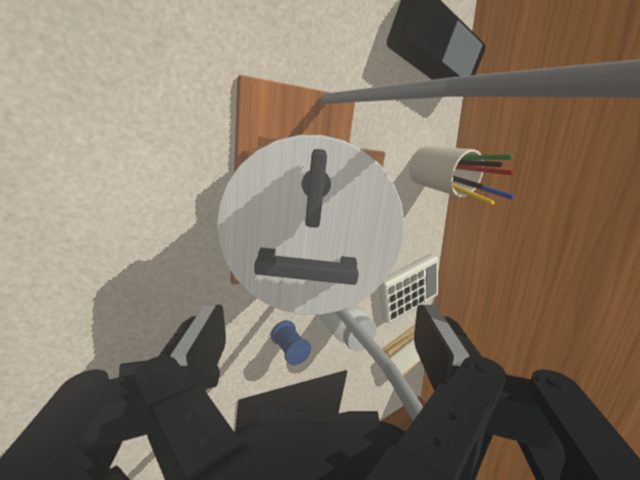

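The wrist view looks almost along the lid's axis. The lid circle is centred near (311,225), the handle bar runs (257,265)–(357,272), and the tap paddle runs (318,150)–(314,226). The spool, trim jar and mat are visible below.

```bash
python3 - <<'E'
from go import *
im=cv2.imread("pics/w1.png"); c=im[130:320,210:415]; cv2.imwrite("pics/w1c.png",cv2.resize(np.clip(c.astype(float)*1.6,0,255).astype(np.uint8),(0,0),fx=3,fy=3,interpolation=cv2.INTER_CUBIC))
hsv=cv2.cvtColor(im,cv2.COLOR_BGR2HSV)
d=np.load("w1.npy");C=(d[:9].reshape(3,3),d[9:18].reshape(3,3),d[18:])
m=((im.max(2)<75)*255).astype(np.uint8); m[:130]=0;m[300:]=0;m[:,:225]=0;m[:,395:]=0
for k in cv2.findContours(m,0,1)[0]:
    if cv2.contourArea(k)>200: print(cv2.contourArea(k),cv2.minAreaRect(k),cv2.boundingRect(k))
print("cam",-C[1].T@C[2],C[1].round(3).tolist(),C[0].tolist())
E
```

```text
370.0 ((265.44677734375, 261.0860595703125), (20.461078643798828, 25.44054412841797), 5.19442892074585) (255, 248, 22, 27)
329.5 ((310.88006591796875, 189.76744079589844), (72.90410614013672, 15.40067195892334), 85.10090637207031) (303, 153, 18, 74)
cam [0.43365251 0.37736565 0.46033894] [[0.868, -0.012, 0.497], [-0.201, -0.922, 0.329], [0.454, -0.386, -0.803]] [[331.22967431386195, 0.0, 319.461859676863], [0.0, 331.22967431386195, 241.3148954838715], [0.0, 0.0, 1.0]]
```

View pics/w1c.png

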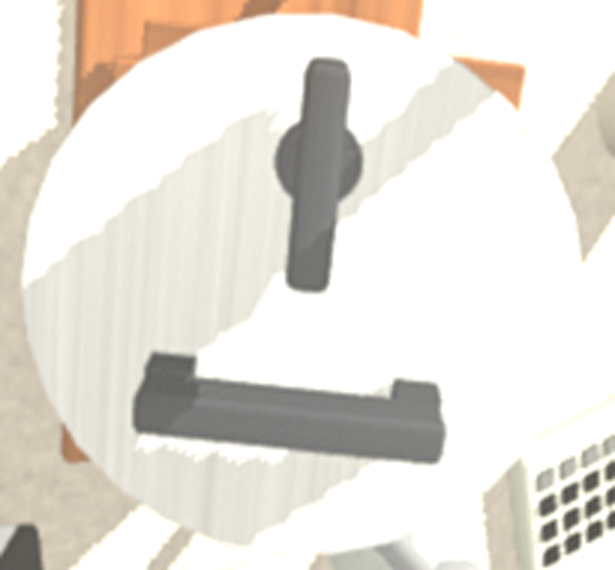

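Zoomed crop: the bar's top face runs (137,400)/(135,432) at the left to (443,425)/(440,462) at the right. The paddle's bottom end is near (308,288) and its top near (328,62).

```bash
cat > fit2.py <<'E'
from go import *
from scipy.optimize import least_squares
d=np.load("w1.npy");C=(d[:9].reshape(3,3),d[9:18].reshape(3,3),d[18:])
Z=lambda u,v:np.array((210+u/3,130+v/3))
bar=[(Z(135,432),(-45,-33,66)),(Z(440,462),(45,-33,66)),(Z(443,425),(45,-19,66)),(Z(137,400),(-45,-19,66))]
rimpts=[Z(23,283),Z(75,125),Z(300,14),Z(130,495),Z(245,545),Z(580,250),Z(415,45)]
def L(p,v): return np.array([p[0],p[1],.2])+lidR(p[2]).apply(np.array(v)/1000-[0,0,.024])
def onlid(p,u):
    o,dd=ray(0,u,C); R=lidR(p[2]); n=R.apply([0,0,1]); c=L(p,(0,0,32)); x=o+dd*((c-o)@n)/(dd@n); return R.inv().apply(x-c)
f=lambda p:np.concatenate([proj(0,L(p,X),C)[0]-u for u,X in bar]+[[(np.linalg.norm(onlid(p,u))-.087)*900] for u in rimpts])
if __name__=="__main__":
    r=least_squares(f,[.573,.264,-.147],loss="soft_l1"); p=r.x; print(p,f(p).round(1))
    for a in (0,.1,.2):
        c,s=np.cos(a),np.sin(a)
        print(a,[((proj(0,L(p,(-s*k+c*e,46+c*k+s*e,71)),C)[0]-[210,130])*3).round().tolist() for k,e in((30,-6),(30,6),(-30,-6),(-30,6))])
    print("tap",L(p,(0,46,58)),"handle",L(p,(0,-26,56)))
    plan(toolR(p[2],.1),L(p,(0,46,58))+.1*lidR(p[2]).apply([0,0,1]))
E
python3 fit2.py
```

```text
[ 0.57199751  0.26533574 -0.12128059] [-0.4  2.9  1.8  1.7  2.9 -0.6 -0.6 -1.4 -0.7 -0.3  0.  -0.3 -1.  -0.7
 -1.7]
0 [[301.0, 64.0], [349.0, 69.0], [282.0, 295.0], [327.0, 299.0]]
0.1 [[289.0, 66.0], [337.0, 66.0], [293.0, 298.0], [338.0, 298.0]]
0.2 [[277.0, 69.0], [325.0, 64.0], [304.0, 299.0], [349.0, 295.0]]
tap [0.56068763 0.31305457 0.22944486] handle [0.55296947 0.24146246 0.22771281]
clock 3.9833 p [0.501  0.2909 0.3395] q [ 0.72  0.13  1.96 -0.57  0.78  1.11]
rot deg 0.743139425368796 rows 1 each [-0.00015  0.00175 -0.00109]
then shift(m) [ 0.0297 -0.0031  0.0236] rows 1 each [ 0.2972 -0.0312  0.2363]
```

```bash
python3 - <<'E'
from fit2 import *
p=[.572,.2653,-.125]
plan(toolR(p[2],.03),L(p,(0,46,110)))
E
```

```text
clock 3.9833 p [0.501  0.2909 0.3395] q [ 0.72  0.13  1.96 -0.57  0.78  1.11]
rot deg 3.838457000148721 rows 1 each [-7.000e-05  1.450e-03  1.056e-02]
then shift(m) [ 0.0297 -0.0051  0.0717] rows 2 each [ 0.1483 -0.0256  0.3583]
```

Emit:
step_arm:
  commands:
    - [0, 0.0015, 0.0106, 0, 0, 0, 1]
    - [0, 0, 0, 0.1, -0.03, 0, 1]
    - [0, 0, 0, 0.1, -0.02, 0, 1]
    - [0, 0, 0, 0.1, 0, 0.2, 1]
    - [0, 0, 0, 0, 0, 0.25, 1]
    - [0, 0, 0, 0, 0, 0.25, 1]
    - [0, 0, 0, 0, 0, 0, 1]
    - [0, 0, 0, 0, 0, 0, 1]

```text
clock: 4.65
eef_pos: [0.5331, 0.3088, 0.2756]
eef_rot: [0.197, 0.714, 0.651, 0.166]
contact_force: [-0.2, -0.5, 0.4]
opening: 0.0852
gripper_force: 0.0
```

```bash
python3 - <<'E'
from fit2 import *
p=[.572,.2653,-.125]
plan(toolR(p[2],.03),L(p,(0,46,66)))
cv2.imwrite("pics/w2.png",arm.snapshot("wrist")[:,:,::-1])
E
```

```text
clock 4.65 p [0.5331 0.3088 0.2756] q [ 0.7   0.25  1.97 -0.65  0.65  1.27]
rot deg 0.35113181196880455 rows 1 each [-0.00039  0.00065  0.00062]
then shift(m) [0.0077 0.0006 0.0455] rows 2 each [0.0383 0.0028 0.2273]
```

View pics/w2.png

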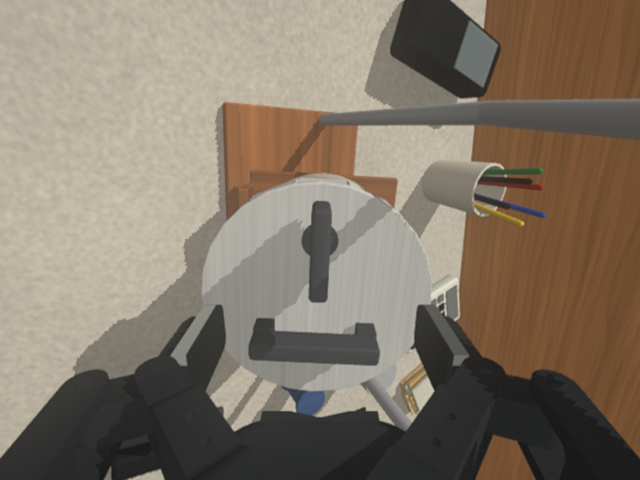

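The paddle is at x≈319, midway between the pads at 222 and 418, and within 2° of aligned. I'll advance and grip it.

Emit:
step_arm:
  commands:
    - [0, 0, 0, 0.077, 0, 0.1, 1]
    - [0, 0, 0, 0, 0, 0.2, 1]
    - [0, 0, 0, 0, 0, 0.155, 1]
    - [0, 0, 0, 0, 0, 0, 0.5]
    - [0, 0, 0, 0, 0, 0, 0]
    - [0, 0, 0, 0, 0, 0, 0]
    - [0, 0, 0, 0, 0, 0, 0]
    - [0, 0, 0, 0, 0, 0, 0]
  newtons: 40

```text
clock: 5.37
eef_pos: [0.5564, 0.3145, 0.2381]
eef_rot: [0.197, 0.713, 0.651, 0.168]
contact_force: [-0.0, 0.1, -0.8]
opening: 0.0255
gripper_force: 0.0
```

Emit:
step_arm:
  commands:
    - [0, 0, 0, 0, 0, 0, 0]
    - [0, 0, 0, 0, 0, 0, 0]
    - [0, 0, 0, 0, 0, 0, 0]
    - [0, 0, 0, 0, 0, 0, 0]

```text
clock: 5.7
eef_pos: [0.5563, 0.3144, 0.2378]
eef_rot: [0.197, 0.713, 0.651, 0.168]
contact_force: [-7.8, 1.0, 7.9]
opening: 0.0098
gripper_force: 39.0
```

```bash
python3 - <<'E'
from fit2 import *
p=[.572,.2653,-.125]
plan(toolR(p[2],1.55),L(p,(0,46,66)))
E
```

```text
clock 5.7 p [0.5563 0.3144 0.2378] q [ 0.68  0.33  1.98 -0.72  0.58  1.33]
rot deg 86.86856010259699 rows 13 each [-1.000e-05  0.000e+00 -1.856e-02]
then shift(m) [ 0.0001 -0.0008  0.0016] rows 1 each [ 0.001  -0.0079  0.016 ]
```

Emit:
step_arm:
  commands:
    - [0, 0, -0.0151, 0, 0, 0, 0]
    - [0, 0, -0.0151, 0, 0, 0, 0]
    - [0, 0, -0.0151, 0, 0, 0, 0]
    - [0, 0, -0.0151, 0, 0, 0, 0]
    - [0, 0, -0.0151, 0, 0, 0, 0]
    - [0, 0, -0.0151, 0, 0, 0, 0]
    - [0, 0, -0.0151, 0, 0, 0, 0]
    - [0, 0, -0.0151, 0, 0, 0, 0]

```text
clock: 6.37
eef_pos: [0.5563, 0.3144, 0.2378]
eef_rot: [0.245, 0.419, 0.87, 0.082]
contact_force: [-7.0, 0.8, 8.1]
opening: 0.0099
gripper_force: 39.1
```

Emit:
step_arm:
  commands:
    - [0, 0, -0.0151, 0, 0, 0, 0]
    - [0, 0, -0.0151, 0, 0, 0, 0]
    - [0, 0, -0.0151, 0, 0, 0, 0]
    - [0, 0, -0.0151, 0, 0, 0, 0]
    - [0, 0, -0.0151, 0, 0, 0, 0]
    - [0, 0, -0.0151, 0, 0, 0, 0]
    - [0, 0, -0.0151, 0, 0, 0, 0]
    - [0, 0, -0.0151, 0, 0, 0, 0]

```text
clock: 7.03
eef_pos: [0.5563, 0.3144, 0.2378]
eef_rot: [0.258, 0.067, 0.964, -0.015]
contact_force: [-7.5, 1.2, 8.2]
opening: 0.0101
gripper_force: 39.1
```

Emit:
step_arm:
  commands:
    - [0, 0, 0, 0, 0, 0, 0]
    - [0, 0, 0, 0, 0, 0, 0]
    - [0, 0, 0, 0, 0, 0, 0]

```text
clock: 7.28
eef_pos: [0.5563, 0.3144, 0.2378]
eef_rot: [0.258, 0.069, 0.963, -0.014]
contact_force: [-6.7, 0.9, 7.8]
opening: 0.01
gripper_force: 39.0
```

```bash
python3 - <<'E'
from fit2 import *
p=[.572,.2653,-.125]
plan(toolR(p[2],1.57),L(p,(0,46,66)))
print(arm.read_state()["torque"])
E
```

```text
clock 7.2833 p [0.5563 0.3144 0.2378] q [ 0.68  0.33  1.98 -0.72  0.58 -0.19]
rot deg 1.023269167633162 rows 1 each [-9.00e-05 -2.00e-05 -2.84e-03]
then shift(m) [ 0.0001 -0.0008  0.0016] rows 1 each [ 0.0007 -0.0076  0.0157]
[0.02979851 0.65552128 0.03907678]
```

Emit:
step_arm:
  commands:
    - [0, 0, 0, 0, 0, 0, 1]
    - [0, 0, 0, 0, 0, 0, 1]
    - [0, 0, 0, 0, 0, 0, 1]
    - [0, 0, 0, 0, 0, 0, 1]
    - [0, 0, 0, 0, 0, 0, 1]
    - [0, 0, 0, 0, 0, 0, 1]
    - [0, 0, 0, 0, 0, -0.2, 1]
    - [0, 0, 0, 0, 0, -0.3, 1]

```text
clock: 7.95
eef_pos: [0.531, 0.3162, 0.2782]
eef_rot: [0.256, 0.07, 0.964, -0.016]
contact_force: [0.1, -0.5, 0.4]
opening: 0.0851
gripper_force: 0.0
```

Emit:
step_arm:
  commands:
    - [0, 0, 0, 0, -0.2, 0, 1]
    - [0, 0, 0, 0, -0.3, 0, 1]
    - [0, 0, 0, 0, -0.22, 0, 1]
    - [0, 0, 0, 0, 0, 0, 1]
    - [0, 0, 0, 0, 0, 0, 1]

```text
clock: 8.37
eef_pos: [0.5214, 0.245, 0.28]
eef_rot: [0.258, 0.07, 0.963, -0.015]
contact_force: [0.0, 0.2, 0.7]
opening: 0.0855
gripper_force: 0.0
```

```bash
python3 - <<'E'
from fit2 import *
p=[.572,.2653,-.125]
plan(toolR(p[2],1.57),L(p,(0,-26,62)))
C=cam("wrist"); cv2.imwrite("pics/w3.png",arm.snapshot("wrist")[:,:,::-1]); np.save("w3.npy",np.r_[C[0].ravel(),C[1].ravel(),C[2]])
E
```

```text
clock 8.3667 p [0.5214 0.245  0.28  ] q [ 0.6   0.17  2.07 -0.65  0.59 -0.33]
rot deg 1.103168039200572 rows 1 each [-0.00032 -0.0001  -0.00305]
then shift(m) [-0.0013  0.0005  0.0551] rows 2 each [-0.0066  0.0024  0.2755]
```

View pics/w3.png

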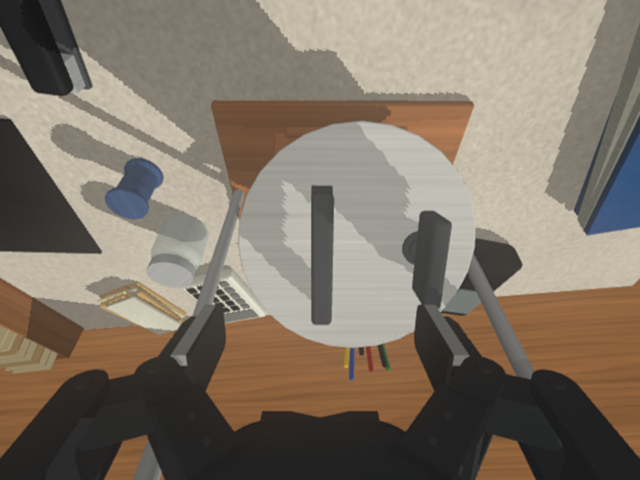

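The tap now lies almost parallel with the handle. The handle bar at (322,255) is centred between the pads, so I'll advance with the fingers part open and grip.

Emit:
step_arm:
  commands:
    - [0, 0, 0, 0, 0, 0, 0.6]
    - [0, 0, 0, 0, 0, 0.1, 0.6]
    - [0, 0, 0, 0, 0, 0.2, 0.6]
    - [0, 0, 0, 0, 0, 0.24, 0.6]
    - [0, 0, 0, 0, 0, 0, 0.6]
    - [0, 0, 0, 0, 0, 0, 0]
    - [0, 0, 0, 0, 0, 0, 0]
    - [0, 0, 0, 0, 0, 0, 0]
  newtons: 100

```text
clock: 9.08
eef_pos: [0.5482, 0.243, 0.2337]
eef_rot: [0.258, 0.069, 0.963, -0.014]
contact_force: [-0.8, 0.5, 1.2]
opening: 0.0157
gripper_force: 0.0
```

Emit:
step_arm:
  commands:
    - [0, 0, 0, 0, 0, 0, 0]
    - [0, 0, 0, 0, 0, 0, 0]
    - [0, 0, 0, 0, 0, 0, 0]
    - [0, 0, 0, 0, 0, 0, 0]

```text
clock: 9.42
eef_pos: [0.5481, 0.2429, 0.234]
eef_rot: [0.259, 0.069, 0.963, -0.014]
contact_force: [-6.0, 0.7, 7.0]
opening: 0.008
gripper_force: 98.8
```

Emit:
step_arm:
  commands:
    - [0, 0, 0, 0, 0, -0.05, 0]
    - [0, 0, 0, 0, 0, -0.05, 0]
    - [0, 0, 0, 0, 0, -0.1, 0]
    - [0, 0, 0, 0, 0, -0.1, 0]
    - [0, 0, 0, 0, 0, -0.1, 0]

```text
clock: 9.83
eef_pos: [0.5276, 0.245, 0.2681]
eef_rot: [0.258, 0.069, 0.964, -0.015]
contact_force: [-0.6, -0.3, -5.8]
opening: 0.0078
gripper_force: 98.8
```

Emit:
step_arm:
  commands:
    - [0, 0, 0, 0, 0, -0.1, 0]
    - [0, 0, 0, 0, 0, -0.15, 0]
    - [0, 0, 0, 0, 0, -0.15, 0]
    - [0, 0, 0, 0, 0, -0.15, 0]
    - [0, 0, 0, 0, 0, -0.15, 0]
    - [0, 0, 0, 0, 0, -0.1, 0]
    - [0, 0, 0, 0, 0, 0, 0]

```text
clock: 10.42
eef_pos: [0.4883, 0.2507, 0.339]
eef_rot: [0.259, 0.069, 0.963, -0.013]
contact_force: [0.4, 1.5, -4.8]
opening: 0.0079
gripper_force: 98.9
```

```bash
python3 - <<'E'
from fit2 import *
plan(toolR(-.125,1.57),np.array([.48,.25,.35]))
cv2.imwrite("pics/s4.png",arm.snapshot("scene")[:,:,::-1])
E
```

```text
clock 10.4167 p [0.4883 0.2507 0.339 ] q [ 0.66  0.07  2.03 -0.56  0.73 -0.41]
rot deg 1.0423984069749255 rows 1 each [ 8.00e-05  1.30e-04 -2.89e-03]
then shift(m) [ 0.0016 -0.0017 -0.0136] rows 1 each [ 0.0155 -0.0174 -0.1364]
```

View pics/s4.png

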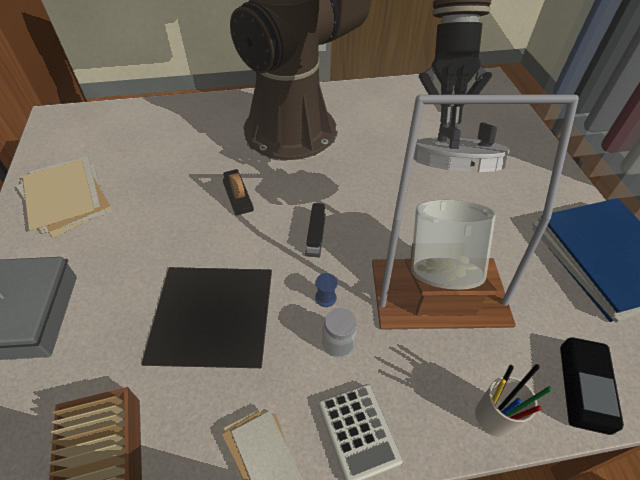

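The lid is held clear of the jar and level with its own plane, the bystanders are undisturbed, and the weight reads about 5 N. Next is the carry.

```bash
cat > fin.py <<'E'
from fit2 import *
p=[.572,.2653,-.125]
Rl=lidR(p[2]); g=Rl.inv().apply(np.array([.5481,.2429,.234])-L(p,(0,0,0)))
yaw=-.125
def fin(h): # TCP for lid origin h above the counter at mat centre
    return np.array([.613,-.2547,h])+Ro.from_euler("z",yaw).apply(g)
Rf=Ro.from_euler("z",yaw+np.pi/2)*Ro.from_matrix(np.array([[0,1,0],[1,0,0],[0,0,-1.]]).T)
E
python3 - <<'E'
from fin import *
print("grip in lid",g, "final TCP",fin(.006))
st,R,q=state(); print("world dx,dy,dz in tool:",R.inv().apply(np.eye(3)).round(3).tolist())
plan(R,np.array([.47,-.05,.34]))
plan(Rf,fin(.15))
E
```

```text
grip in lid [-0.00111795 -0.02520495  0.06390527] final TCP [ 0.60874835 -0.27956892  0.06990527]
world dx,dy,dz in tool: [[-0.857, 0.141, 0.496], [0.126, 0.99, -0.062], [-0.5, 0.009, -0.866]]
clock 10.4667 p [0.4886 0.2505 0.3378] q [ 0.66  0.07  2.03 -0.56  0.73 -0.41]
rot deg 0.0 rows 0 each [0. 0. 0.]
then shift(m) [-0.0232 -0.3001  0.0077] rows 8 each [-0.029  -0.3751  0.0096]
clock 10.4667 p [0.4886 0.2505 0.3378] q [ 0.66  0.07  2.03 -0.56  0.73 -0.41]
rot deg 30.033202176171997 rows 5 each [ 0.00015  0.01667 -0.00058]
then shift(m) [-0.1853 -0.511   0.1239] rows 14 each [-0.1324 -0.365   0.0885]
```

Emit:
step_arm:
  commands:
    - [0, 0, 0, 0.1, -0.05, -0.06, 0]
    - [0, 0, 0, 0, -0.15, 0, 0]
    - [0, 0, 0, -0.02, -0.25, 0.01, 0]
    - [0, 0, 0, -0.02, -0.25, 0.01, 0]
    - [0, 0, 0, -0.02, -0.25, 0.01, 0]
    - [0, 0, 0, -0.02, -0.25, 0.01, 0]
    - [0, 0, 0, -0.02, -0.25, 0.01, 0]
    - [0, 0, 0, -0.02, -0.25, 0.01, 0]

```text
clock: 11.13
eef_pos: [0.4655, 0.0802, 0.3355]
eef_rot: [0.257, 0.069, 0.964, -0.015]
contact_force: [0.7, -0.1, -5.9]
opening: 0.0077
gripper_force: 98.9
```

Emit:
step_arm:
  commands:
    - [0, 0, 0, -0.02, -0.25, 0.01, 0]
    - [0, 0, 0, -0.02, -0.25, 0.01, 0]
    - [0, 0, 0, -0.02, -0.25, 0.01, 0]
    - [0, 0, 0, -0.02, -0.25, 0.01, 0]
    - [0, 0, 0, -0.02, -0.25, 0.01, 0]
    - [0, 0, 0, -0.02, -0.15, 0.01, 0]
    - [0, 0, 0, 0, -0.05, 0, 0]
    - [0, 0, 0, 0, 0, 0, 0]

```text
clock: 11.8
eef_pos: [0.4583, -0.0654, 0.3351]
eef_rot: [0.257, 0.071, 0.964, -0.015]
contact_force: [-0.1, 0.5, -5.9]
opening: 0.0079
gripper_force: 98.9
```

Emit:
step_arm:
  commands:
    - [0, 0.008, 0, 0, 0, 0, 0]
    - [0, 0.014, 0, 0, 0, 0, 0]
    - [0, 0.014, 0, 0, 0, 0, 0]
    - [0, 0.014, 0, 0, 0, 0, 0]
    - [0, 0.014, 0, 0, 0, 0, 0]
    - [0, 0.014, 0, 0, 0, 0, 0]
    - [0, 0.005, 0, 0, 0, 0, 0]
    - [0, 0, 0, 0, 0, 0, 0]

```text
clock: 12.47
eef_pos: [0.4603, -0.0637, 0.3351]
eef_rot: [-0.001, 0.071, 0.997, 0.003]
contact_force: [-0.6, -0.6, -6.5]
opening: 0.0077
gripper_force: 98.9
```

```bash
python3 - <<'E'
from fin import *
plan(Rf,fin(.12))
print(arm.read_state()["opening"],arm.read_state()["contact_force"])
E
```

```text
clock 12.4667 p [ 0.4603 -0.0637  0.3351] q [-0.21  0.11  1.86  0.01  1.17 -1.64]
rot deg 1.0278718744922377 rows 1 each [ 0.00108 -0.0003  -0.00263]
then shift(m) [-0.1742 -0.1957  0.1512] rows 8 each [-0.2177 -0.2446  0.189 ]
0.007709017166328364 [-0.55856587 -0.62052757 -6.54169443]
```

Emit:
step_arm:
  commands:
    - [0.001, 0, -0.0026, -0.15, -0.15, 0, 0]
    - [0, 0, 0, -0.25, -0.28, 0.1, 0]
    - [0, 0, 0, -0.25, -0.28, 0.1, 0]
    - [0, 0, 0, -0.25, -0.28, 0.1, 0]
    - [0, 0, 0, -0.25, -0.28, 0.1, 0]
    - [0, 0, 0, -0.25, -0.28, 0.1, 0]
    - [0, 0, 0, -0.25, -0.28, 0.1, 0]
    - [0, 0, 0, -0.09, -0.13, 0.1, 0]

```text
clock: 13.13
eef_pos: [0.6092, -0.2835, 0.2647]
eef_rot: [0.002, 0.063, 0.998, -0.0]
contact_force: [-1.5, -0.3, -5.1]
opening: 0.0075
gripper_force: 98.8
```

Emit:
step_arm:
  commands:
    - [0, 0, 0, 0, 0, 0.2, 0]
    - [0, 0, 0, 0, 0, 0.2, 0]
    - [0, 0, 0, 0, 0, 0.2, 0]
    - [0, 0, 0, 0, 0, 0.2, 0]
    - [0, 0, 0, 0, 0, 0.1, 0]
    - [0, 0, 0, 0, 0, 0, 0]

```text
clock: 13.63
eef_pos: [0.6058, -0.2789, 0.1734]
eef_rot: [-0.001, 0.063, 0.998, 0.001]
contact_force: [-1.3, 0.0, -5.4]
opening: 0.0079
gripper_force: 98.8
```

```bash
python3 - <<'E'
from fin import *
plan(Rf,fin(.006)); st,R,_=state(); print("tool z",R.apply([0,0,1]))
cv2.imwrite("pics/s5.png",arm.snapshot("scene")[:,:,::-1])
E
```

```text
clock 13.6333 p [ 0.6058 -0.2789  0.1734] q [-0.48  0.56  1.61  0.    0.97 -1.92]
rot deg 0.18417347769330644 rows 1 each [ 3.9e-04 -3.3e-04 -5.0e-05]
then shift(m) [-0.003  -0.0003  0.1035] rows 3 each [-0.0102 -0.0011  0.3451]
tool z [-0.00177645  0.00266385 -0.99999487]
```

View pics/s5.png

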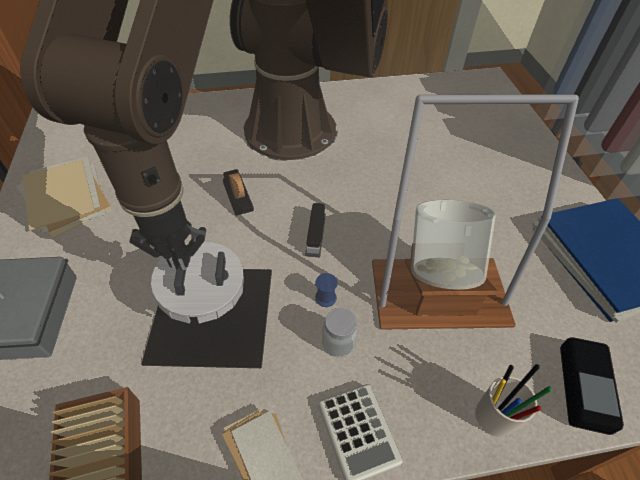

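The lid is level over the mat with the tap open. I'll descend, slowing near contact.

Emit:
step_arm:
  commands:
    - [0, 0, 0, -0.03, 0, 0.15, 0]
    - [0, 0, 0, 0, 0, 0.2, 0]
    - [0, 0, 0, 0, 0, 0.15, 0]
    - [0, 0, 0, 0, 0, 0.15, 0]
    - [0, 0, 0, 0, 0, 0.1, 0]
    - [0, 0, 0, 0, 0, 0.08, 0]
    - [0, 0, 0, 0, 0, 0.05, 0]
    - [0, 0, 0, 0, 0, 0.05, 0]

```text
clock: 14.35
eef_pos: [0.6109, -0.2805, 0.083]
eef_rot: [0.001, 0.063, 0.998, 0.001]
contact_force: [-0.1, 0.2, -5.5]
opening: 0.0075
gripper_force: 99.0
```

Emit:
step_arm:
  commands:
    - [0, 0, 0, 0, 0, 0.03, 0]
    - [0, 0, 0, 0, 0, 0.02, 0]
    - [0, 0, 0, 0, 0, 0.01, 0]
    - [0, 0, 0, 0, 0, 0, 0]

```text
clock: 14.68
eef_pos: [0.6105, -0.2803, 0.0771]
eef_rot: [0.001, 0.063, 0.998, 0.001]
contact_force: [-1.0, 0.9, -4.5]
opening: 0.0077
gripper_force: 99.0
```

Expected contact is at TCP z ≈ 0.070, so I'll creep down.

Emit:
step_arm:
  commands:
    - [0, 0, 0, 0, 0, 0.02, 0]
    - [0, 0, 0, 0, 0, 0.02, 0]
    - [0, 0, 0, 0, 0, 0.01, 0]
    - [0, 0, 0, 0, 0, 0, 0]

```text
clock: 15.02
eef_pos: [0.6104, -0.2803, 0.0719]
eef_rot: [0.001, 0.063, 0.998, 0.001]
contact_force: [0.4, 0.2, -3.8]
opening: 0.008
gripper_force: 99.7
```

Emit:
step_arm:
  commands:
    - [0, 0, 0, 0, 0, 0.01, 0]
    - [0, 0, 0, 0, 0, 0.01, 0]
    - [0, 0, 0, 0, 0, 0, 0]
    - [0, 0, 0, 0, 0, 0, 0]

```text
clock: 15.35
eef_pos: [0.6106, -0.2804, 0.0704]
eef_rot: [0.001, 0.063, 0.998, 0.001]
contact_force: [-2.0, -1.5, 4.5]
opening: 0.0079
gripper_force: 101.8
```

Contact: the force swung from −5.5 to +4.5 N. I'll release and retreat.

Emit:
step_arm:
  commands:
    - [0, 0, 0, 0, 0, 0, 0.3]
    - [0, 0, 0, 0, 0, 0, 0.6]
    - [0, 0, 0, 0, 0, 0, 0.6]
    - [0, 0, 0, 0, 0, 0, 0.6]
    - [0, 0, 0, 0, 0, 0, 0.6]
    - [0, 0, 0, 0, 0, -0.1, 0.6]
    - [0, 0, 0, 0, 0, -0.2, 0.6]
    - [0, 0, 0, 0, 0, -0.3, 0.6]
  newtons: 40

```text
clock: 16.02
eef_pos: [0.6089, -0.2796, 0.129]
eef_rot: [-0.001, 0.063, 0.998, 0.002]
contact_force: [-0.6, 0.1, 0.1]
opening: 0.0514
gripper_force: 0.0
```

Emit:
step_arm:
  commands:
    - [0, 0, 0, 0, 0, -0.3, 0.6]
    - [0, 0, 0, 0, 0, -0.4, 0.6]
    - [0, 0, 0, 0, 0, -0.3, 0.6]
    - [0, 0, 0, 0, 0, 0, 0.6]
    - [0, 0, 0, 0, 0, 0, 0.6]

```text
clock: 16.43
eef_pos: [0.6112, -0.281, 0.2331]
eef_rot: [0.003, 0.063, 0.998, -0.0]
contact_force: [0.4, 0.5, -0.5]
opening: 0.0511
gripper_force: 0.0
```

```bash
python3 - <<'E'
from fin import *
a=arm.snapshot("scene")[:,:,::-1]; b=arm.snapshot("wrist")[:,:,::-1]
cv2.imwrite("pics/f.png",cv2.resize(np.hstack([a,b]),(800,300),interpolation=cv2.INTER_AREA))
print(arm.read_state()["contact_force"],arm.read_state()["clock"])
E
```

```text
[ 0.63503282 -0.06668779 -0.37612501] 16.5333
```

View pics/f.png

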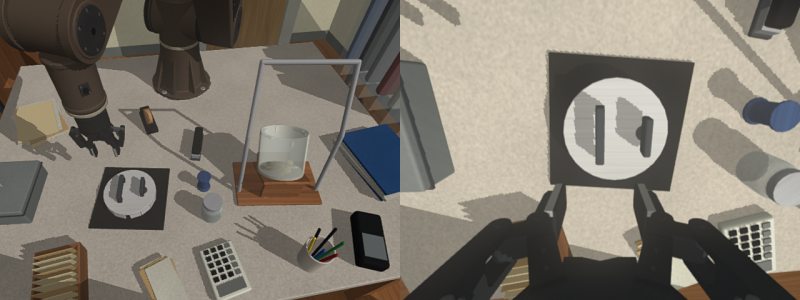

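The lid sits flat in the middle of the mat at (615,128) in the wrist half of the picture. The tap is still open, the gripper is clear and the bystanders haven't moved.

```bash
python3 -c "
from plant import arm
print(arm.job_done())"
```

```text
the job is handed in; nothing more can be done
None
```

I opened the tap, lifted the lid off and set it down flat in the middle of the mat with the tap still open, then handed the job in at about 16.5 s; the hand-in gave no verdict back.

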